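Roast samples back in the display, pale to dark

ROBOT

A 7-joint arm with a two-finger parallel gripper is mounted at the origin on a cart in front of the work surface, level with it; the furniture and walls round the work are solid. World frame = base frame: x ahead of the robot, y to its left, z up, the work surface at z = 0. Lengths are in m, angles in rad, forces in N, time in s.
With the tool pointing down it reaches from about 0.425 to 0.925 m from the base axis. Payload 6.8 kg.
Tool frame: the origin (TCP) lies on the centre line of the jaws, within the pads' length; the fingertips stand 17 mm ahead of it and the grasp point (between the pads) lies 2 mm behind it (env.tip_extent is the distance from the TCP to the fingertips, in m); y points along the fingers, x is the direction in which the jaws open and shut, and the axes are right-handed (so a half turn about y gives the same grasp; the last joint's range is limited). The gripper opens to 88 mm and grips with 3 to 60 N. Pads are 20 mm wide; open, the fingers measure 115 mm over their backs; the gripper's body (75 mm by 178 mm) begins 61 mm behind the grasp point.
Start: joints at [-1.418, 0.477, 0.022, 1.555, -0.011, 1.109, -0.083], TCP at [0.174, 0.652, 0.24] pointing down, gripper open.
Joint ranges: [-2.96, 2.96], [-0.34, 2.1], [-1.41, 1.46], [0.24, 2.44], [-1.37, 4.51], [0.17, 1.92], [-2.96, 2.96]. Speed limits (rad/s): [2.39, 2.39, 3.14, 3.14, 3.14, 3.14, 3.14].

INTERFACE

Orientations are given as a rotation vector (axis times angle).
In Python, from plant import env, eyes gives the robot as it stands.
- The arm moves only by the shell command python3 -m creep 'ROWS' [OPENING]. ROWS is JSON, a list of rows, each a list of 6 numbers: the shift along the world's x, y, z in units of 30 cm (1.0 is 30 cm), then the turn, a rotation vector about the world's x, y, z in units of pi rad (1.0 is pi rad). In form: [[dx, dy, dz, ax, ay, az], ...]. A call has 1 to 10 rows; each row is the pose to reach, as a shift and turn from the pose commanded when the call began, turning the shorter way round; what a row does not reach only later rows make up. A row lasts 1/12 s, in which the tool goes at most 41.7 mm and 7.16 degrees, less where a joint would pass 70% of its speed; a pose out of reach is approached as far as the arm can. A call with a number of a shift or a turn outside -1 to 1 is refused whole. A call with a gripper value outside its range is refused whole. OPENING is the opening in per cent of the stroke, from 0 (shut) to 100 (fully open), set as the call begins (- or left out, the last holds). The fingers move at their own pace and stop on an object; the grip force is fixed at half the most. Time passes only in rows, so rows that repeat a pose let the fingers close. It gives the time, the measured TCP pose, the force and the opening at its end, in the units of the state.
- env.get_obs(): the state, without advancing time (a new reading comes with each control period).
- eyes.grab_frame(name): name is "scene" or "top" or "wrist"; returns the picture (384x512x3 uint8, red, green, blue); there is no depth.
- eyes.camera_params(name): a dict with "fovy" (degrees; the focal length in pixels is half the picture's height over the tangent of half this angle, whatever the lens; pixels are square), "cx", "cy" (the principal point, pixels), "xyz" and "attitude" of the camera in the world. Camera axes: x right, y down, z forward; pixel columns grow to the right and rows downward; lengths in m; the calibration is good to about 2 mm. The wrist camera is an equidistant fisheye: a pixel r from the principal point sees the ray r / f radians off the axis. A picture is of the moment at which its call begins: read the wrist's pose just before it. camera_params takes no time and is no camera call; for the wrist camera it gives the pose at the moment of the call.
- env.finish_job(): hands the job in, once; it reports no verdict.
The state is a dict: "time": time; "joints": joint angles; "qvel": joint speeds; "tau": joint torques, N m; "tool_pos": TCP position; "orientation": TCP orientation; "force": force on the tool from outside, world axes, zero at the start; "moment": the same for the moment, N m; "grip_width": opening from 0.0 (shut) to 1.0 (fully open).
Only numpy, scipy, OpenCV 4.12 (cv2) and the standard library are available. Lean on these libraries where they do the work, as an engineer would, in place of code of your own. Each camera call takes 0.05 s, during which the arm holds its last target.

TASK

Guests have been comparing the coffee roasts and left the four sample jars about the counter. Put all four back in the wells of the wooden display stand in order of roast, from the palest beans beside the cream disc to the darkest beside the black disc, each set down gently, upright and right down in its well. Don't drop a jar or knock one over, and leave the bell, the card terminal and the price card where they are.

Things in the scene. Friction and masses are not known exactly. Their poses are not given: they have to be found in the camera images.
- jar_unroasted: closed glass jar of coffee beans, pale grey-green (unroasted), the palest of the four (seen through the glass and the window in its steel lid). 40 mm wide from 5 to 68 mm up, foot bevelled to 33 mm, lid 38 mm wide, 88 mm high, about 0.16 kg. Origin: centre of its underside; z up. Stands upright and loose on the worktop.
- jar_light: closed glass jar of coffee beans, tan (light roast), second palest of the four (seen through the glass and the window in its steel lid). 40 mm wide from 5 to 68 mm up, foot bevelled to 33 mm, lid 38 mm wide, 88 mm high, about 0.16 kg. Origin: centre of its underside; z up. Stands upright and loose on the worktop.
- jar_medium: closed glass jar of coffee beans, reddish mid-brown (medium roast), second darkest of the four (seen through the glass and the window in its steel lid). 40 mm wide from 5 to 68 mm up, foot bevelled to 33 mm, lid 38 mm wide, 88 mm high, about 0.16 kg. Origin: centre of its underside; z up. Stands upright and loose on the worktop.
- jar_dark: closed glass jar of coffee beans, almost black (dark roast), the darkest of the four (seen through the glass and the window in its steel lid). 40 mm wide from 5 to 68 mm up, foot bevelled to 33 mm, lid 38 mm wide, 88 mm high, about 0.16 kg. Origin: centre of its underside; z up. Stands upright and loose on the worktop.
- display_stand: light wooden stand, dark plinth, fixed; 78 x 306 mm, top 28 mm above the worktop. Origin: centre of its underside; y along the row. Four equal round wells: centres x = 0, y = -90, -30, 30, 90 mm; 48 mm across, 16 mm deep, felt floor 12 mm above the worktop. A colour disc lies beyond each end of the row. Tall beer taps stand to its left (+y).
- pale_disc: cream disc, 22 mm across and 2 mm thick, fixed on the top of the stand at y = +135 or -135 mm in the stand's frame: it marks the pale end of the row. Origin: centre of its underside.
- dark_disc: almost black disc, 22 mm across and 2 mm thick, fixed on the top of the stand at its other end, y = -135 or +135 mm: it marks the dark end of the row. Origin: centre of its underside.
- service_bell: chrome counter bell, 84 mm across and 61 mm high, loose; leave it where it is. Origin: centre of its underside.
- card_terminal: black card payment terminal, 165 x 76 x 60 mm, long side along its x axis, loose; leave it where it is. Origin: centre of its underside.
- price_tent: small black price card on a wooden foot, 22 x 90 x 72 mm (x, y, z), loose, beyond the stand; leave it where it is. Origin: centre of its underside.

How it is judged:
At the end, for the whole second after the job is handed in: The four jars stand in the four wells in order of shade: going from the cream disc to the black disc unroasted, light, medium, dark; each within 10 mm of its well's centre, foot on the well's floor (within 4 mm), upright (within 0.08 rad), released and at rest (horizontal distance between jar_unroasted and pale_disc below 0.055 m and horizontal distance between jar_unroasted and dark_disc below 0.235 m and x of jar_unroasted in the frame of display_stand between -0.01 and 0.01 m and z of jar_unroasted in the frame of display_stand between 0.009 and 0.016 m and angle between each of jar_unroasted, jar_light, jar_medium, jar_dark's own z axis and vertical below 0.08 rad and linear speed of each of jar_unroasted, jar_light, jar_medium, jar_dark below 0.02 m/s and angular speed of each of jar_unroasted, jar_light, jar_medium, jar_dark below 0.2 rad/s and horizontal distance between jar_light and pale_disc below 0.115 m and horizontal distance between jar_light and dark_disc below 0.175 m and x of jar_light in the frame of display_stand between -0.01 and 0.01 m and z of jar_light in the frame of display_stand between 0.009 and 0.016 m and horizontal distance between jar_medium and pale_disc below 0.175 m and horizontal distance between jar_medium and dark_disc below 0.115 m and x of jar_medium in the frame of display_stand between -0.01 and 0.01 m and z of jar_medium in the frame of display_stand between 0.009 and 0.016 m and horizontal distance between jar_dark and pale_disc below 0.235 m and horizontal distance between jar_dark and dark_disc below 0.055 m and x of jar_dark in the frame of display_stand between -0.01 and 0.01 m and z of jar_dark in the frame of display_stand between 0.009 and 0.016 m); the robot touches nothing.
It fails at once if the bell, the card terminal or the price card is pushed from its place (distance of any of service_bell, card_terminal, price_tent from where it was at the start of the episode above 0.02 m).
It fails at once if a jar is knocked over or tipped far (angle between any of jar_unroasted, jar_light, jar_medium, jar_dark's own z axis and vertical above 0.6 rad).
It fails at once if a jar is let fall or flung ((linear speed of jar_unroasted above 0.6 m/s and contact force between the fingers and jar_unroasted below 0.5 N) or (linear speed of jar_light above 0.6 m/s and contact force between the fingers and jar_light below 0.5 N) or (linear speed of jar_medium above 0.6 m/s and contact force between the fingers and jar_medium below 0.5 N) or (linear speed of jar_dark above 0.6 m/s and contact force between the fingers and jar_dark below 0.5 N)).
It also fails if it takes over 88 s, if anything falls off the work surface, if the arm or the gripper's body presses on something with over 40 N, if the wrist force passes 120 N, or if a joint passes its speed limit or range.

## Working session

There is one attempt and no reset: what is moved stays moved. The work goes in short steps, Python scripts to look and compute and a shell command to move; the robot and the scene stay as the last step left them, time stands still between calls to the robot, and variables do not carry over. Pictures are saved under pics/ and viewed, and the job is handed in when it is done.

```bash
ls; mkdir -p pics; python3 - <<'E'
from plant import env, eyes
import cv2
for n in ("scene","top","wrist"):
    p=eyes.camera_params(n); print(n,p)
    cv2.imwrite(f"pics/{n}0.png",eyes.grab_frame(n)[:,:,::-1])
o=env.get_obs(); print({k:o[k] for k in("time","tool_pos","orientation","force","grip_width")}, env.tip_extent)
E
```

```text
pics
scene {'fovy': 55.646739621653005, 'cx': 253.53519712189237, 'cy': 192.0933128553371, 'xyz': array([ 0.29590105, -0.79801986,  0.86855763]), 'attitude': array([-2.40113458,  0.53428387, -0.20269957])}
top {'fovy': 46.66859674018313, 'cx': 253.1785620677747, 'cy': 188.3698880802712, 'xyz': array([ 0.48632561, -0.19600129,  1.33169177]), 'attitude': array([-2.20014482,  2.15450847, -0.06334136])}
wrist {'fovy': 65.70646984690485, 'cx': 256.4180652206425, 'cy': 188.46264523764123, 'xyz': array([0.09274857, 0.67447847, 0.38415441]), 'attitude': array([2.28869182, 1.75700392, 0.27002528])}
{'time': 0.15, 'tool_pos': array([0.17394849, 0.65176021, 0.23893367]), 'orientation': array([-1.32229694, -1.01425518,  1.01593482]), 'force': array([-0.97152562, -0.62117659, -0.36881719]), 'grip_width': 1.0035711848499993} 0.017
```

View pics/top0.png

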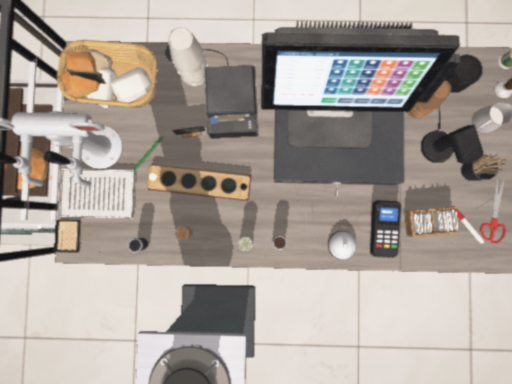

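View pics/scene0.png

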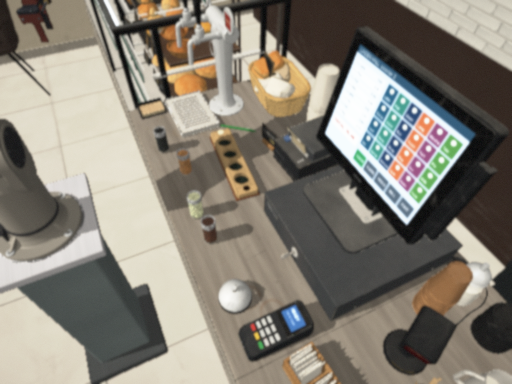

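View pics/wrist0.png

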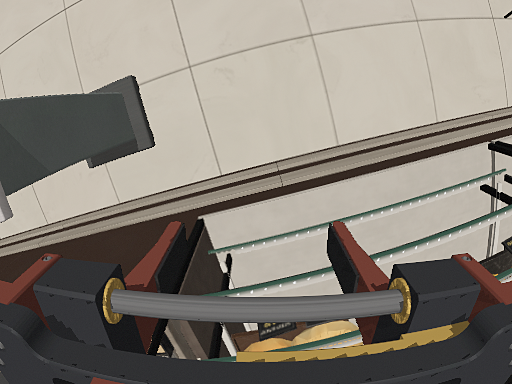

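```bash
cat > h.py <<'E'
import numpy as np
from scipy.spatial.transform import Rotation as R
def ray(p,u,v):
    f=192/np.tan(np.radians(p['fovy']/2))
    d=np.array([(u-p['cx'])/f,(v-p['cy'])/f,1.])
    return R.from_rotvec(p['attitude']).apply(d)
def at(p,u,v,z):
    d=ray(p,u,v); return p['xyz']+d*(z-p['xyz'][2])/d[2]
def proj(p,X):
    f=192/np.tan(np.radians(p['fovy']/2))
    c=R.from_rotvec(p['attitude']).inv().apply(np.asarray(X)-p['xyz'])
    return np.stack([p['cx']+f*c[...,0]/c[...,2],p['cy']+f*c[...,1]/c[...,2]],-1)
def wproj(p,X):
    f=192/np.tan(np.radians(p['fovy']/2))
    c=R.from_rotvec(p['attitude']).inv().apply(np.asarray(X)-p['xyz'])
    c=np.atleast_2d(c); rr=np.hypot(c[:,0],c[:,1]); th=np.arctan2(rr,c[:,2])
    return np.stack([p['cx']+f*th*c[:,0]/rr,p['cy']+f*th*c[:,1]/rr],-1)
def wat(p,u,v,z):
    f=192/np.tan(np.radians(p['fovy']/2))
    a=np.array([u-p['cx'],v-p['cy']]); r=np.hypot(*a); th=r/f
    d=R.from_rotvec(p['attitude']).apply([np.sin(th)*a[0]/r,np.sin(th)*a[1]/r,np.cos(th)])
    return p['xyz']+d*(z-p['xyz'][2])/d[2]
E
python3 - <<'E'
import cv2
a=cv2.imread('pics/top0.png')[150:270,110:310]
cv2.imwrite('pics/top0z.png',cv2.resize(a,None,fx=4,fy=4,interpolation=cv2.INTER_CUBIC))
a=cv2.imread('pics/scene0.png')[110:260,140:280]
cv2.imwrite('pics/scene0z.png',cv2.resize(a,None,fx=4,fy=4,interpolation=cv2.INTER_CUBIC))
E
```

```text
(no output)
```

View pics/top0z.png

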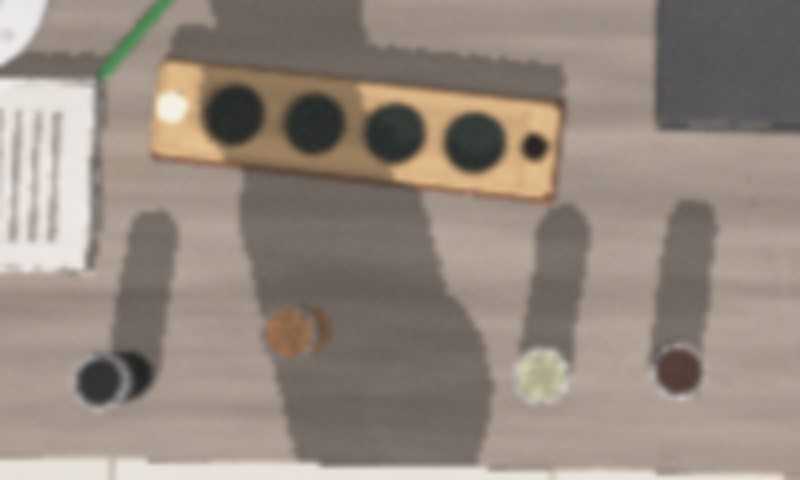

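View pics/scene0z.png

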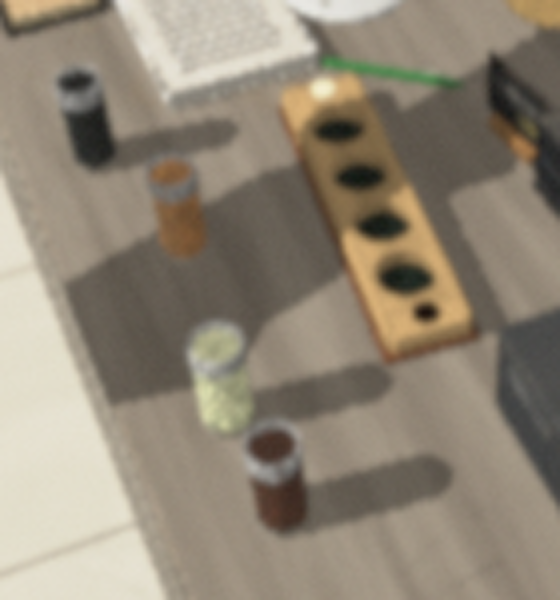

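```bash
python3 - <<'E'
from plant import env, eyes
from h import *
np.set_printoptions(precision=4,suppress=True)
t=eyes.camera_params('top'); s=eyes.camera_params('scene')
g=lambda x,y,ox,oy:((x+.5)/4-.5+ox,(y+.5)/4-.5+oy)
tp=lambda x,y,z:at(t,*g(x,y,110,150),z)
sp=lambda x,y,z:at(s,*g(x,y,140,110),z)
for n,a,b in(("dark",(101,381),(79,82)),("light",(290,332),(173,174)),("unro",(542,376),(218,345)),("med",(679,370),(274,445))):
    print(n,tp(*a,.088)[:2],sp(*b,.088)[:2])
for n,a,b in(("pale",(172,107),(323,88)),("darkd",(535,147),(427,312))):
    print(n,tp(*a,.030)[:2],sp(*b,.030)[:2])
for a,b in(((234,113),(338,130)),((315,123),(361,177)),((395,133),(381,225)),((474,142),(404,275))): print(tp(*a,.028)[:2],sp(*b,.028)[:2])
for q in [(163,60),(565,101),(552,201),(150,157)]: print(tp(*q,.028)[:2])
print(at(t,342,244,.06)[:2], tp(180,0,.02), at(t,200,128,.07)[:2],at(t,181,132,.07)[:2])
o=env.get_obs(); print(R.from_rotvec(o['orientation']).as_matrix(), o['joints'])
w=eyes.camera_params('wrist');
Rt=R.from_rotvec(o['orientation']);print(Rt.inv().apply(w['xyz']-o['tool_pos']),Rt.inv().apply(R.from_rotvec(w['attitude']).as_matrix().T))
E
```

```text
dark [0.412  0.1492] [0.4118 0.1491]
light [0.4489 0.0184] [0.4474 0.0157]
unro [ 0.4223 -0.158 ] [ 0.4227 -0.1581]
med [ 0.4285 -0.2529] [ 0.4279 -0.2533]
pale [0.6102 0.121 ] [0.6099 0.1235]
darkd [ 0.5861 -0.1473] [ 0.5859 -0.1465]
[0.6069 0.0754] [0.6022 0.0706]
[0.6007 0.0153] [0.5978 0.0103]
[ 0.5945 -0.0439] [ 0.5911 -0.0467]
[ 0.589  -0.1022] [ 0.586  -0.1033]
[0.6451 0.1294]
[ 0.6206 -0.1685]
[ 0.5468 -0.1606]
[0.5731 0.1363]
[ 0.4259 -0.4315] [0.6914 0.1205 0.02  ] [ 0.7488 -0.0201] [0.7361 0.0342]
[[ 0.2579 -0.0002 -0.9662]
 [ 0.9662 -0.0013  0.2579]
 [-0.0014 -1.     -0.0001]] [-1.4181  0.4776  0.0224  1.5562 -0.0115  1.1093 -0.0831]
[ 0.0009 -0.1454  0.0843] [[ 1.     -0.0003 -0.0007]
 [-0.0008 -0.3017 -0.9534]
 [ 0.0001  0.9534 -0.3017]]
```

```bash
python3 - <<'E'
from plant import env, eyes
from h import *
np.set_printoptions(precision=4,suppress=True)
t=eyes.camera_params('top'); s=eyes.camera_params('scene')
print('post base',at(s,135,105,0),'counter edge',at(t,60,262,0))
print('tap base',at(s,226,108,0),at(t,102,150,0))
for z in(0,.1,.2,.3): print(z,at(t,55,245,z),at(s,118,35,z))
print('price',at(s,265,140,.03),at(s,285,150,.03))
E
```

```text
post base [0.3803 0.4378 0.    ] counter edge [0.3511 0.3956 0.    ]
tap base [0.6917 0.2742 0.    ] [0.6903 0.2853 0.    ]
0 [0.4011 0.4133 0.    ] [0.4363 1.0123 0.    ]
0.1 [0.4075 0.3675 0.1   ] [0.4201 0.8038 0.1   ]
0.2 [0.4139 0.3218 0.2   ] [0.4039 0.5954 0.2   ]
0.3 [0.4203 0.276  0.3   ] [0.3878 0.387  0.3   ]
price [0.7315 0.0202 0.03  ] [ 0.77   -0.0514  0.03  ]
```

```bash
python3 - <<'E'
import cv2
a=cv2.imread('pics/scene0.png')[0:150,90:300]
cv2.imwrite('pics/scene0y.png',cv2.resize(a,None,fx=3.8,fy=3.8,interpolation=cv2.INTER_CUBIC))
E
```

```text
(no output)
```

View pics/scene0y.png

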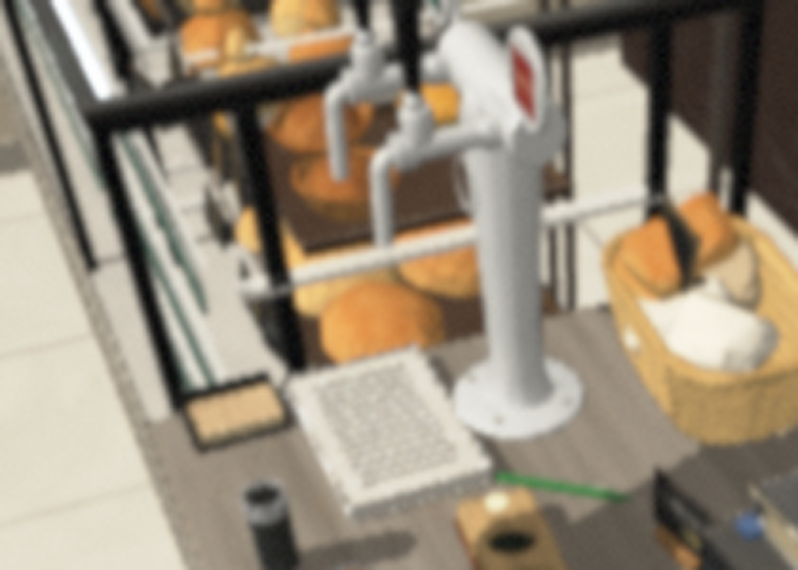

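```bash
python3 -m creep '[[0.25,-0.97,0,0,0,-0.33],[0.25,-0.97,0,0,0,-0.33],[0.25,-0.97,0,0,0,-0.33],[0.25,-0.97,0,0,0,-0.33],[0.25,-0.97,0,0,0,-0.33],[0.25,-0.97,0,0,0,-0.33],[0.25,-0.97,0,0,0,-0.33],[0.25,-0.97,0,0,0,-0.33],[0.25,-0.97,0,0,0,-0.33],[0.25,-0.97,0,0,0,-0.33]]' 100
python3 -c "
from plant import env
print(env.get_obs()['joints'])"
```

```text
time: 0.98
tool_pos: [0.2493, 0.3602, 0.2398]
orientation: [-1.56, -0.212, 0.212]
force: [-0.4, -0.4, 0.0]
grip_width: 0.999
[-1.33902403  0.07385751  0.24526131  2.10609438 -0.0222875   0.96361007
 -0.81143253]
```

```bash
python3 -m creep '[[0.54,-0.7,-0.1,0,0,-0.115],[0.54,-0.7,-0.1,0,0,-0.115],[0.54,-0.7,-0.1,0,0,-0.115],[0.54,-0.7,-0.1,0,0,-0.115],[0.54,-0.7,-0.1,0,0,-0.115],[0.54,-0.7,-0.1,0,0,-0.115],[0.54,-0.7,-0.1,0,0,-0.115],[0.54,-0.7,-0.1,0,0,-0.115],[0.54,-0.7,-0.1,0,0,-0.115]]' 100
python3 - <<'E'
from plant import env, eyes
from h import *
import cv2
np.set_printoptions(precision=4,suppress=True)
w=eyes.camera_params('wrist'); im=eyes.grab_frame('wrist')
o=env.get_obs();print(o['joints'],R.from_rotvec(o['orientation']).as_matrix())
im=im[:,:,::-1].copy(); cv2.imwrite('pics/w1raw.png',im)
for X in([.412,.149,.088],[.412,.149,0],[.448,.017,.088],[.606,.077,.028],[.6007,.0165,.028],[.395,.15,.044],[.429,.147,.044]):
    p=wproj(w,X)[0]; print(X,p); cv2.circle(im,(int(p[0]),int(p[1])),3,(0,0,255),1)
cv2.imwrite('pics/w1.png',im)
E
```

```text
time: 1.73
tool_pos: [0.4113, 0.1511, 0.2095]
orientation: [-1.57, 0.07, -0.069]
force: [0.0, 0.6, 0.0]
grip_width: 0.999
[-0.9842  0.1178  0.5326  2.1552 -0.0771  0.8867 -0.4922] [[ 0.9963 -0.0004  0.0862]
 [-0.0862 -0.0002  0.9963]
 [-0.0004 -1.     -0.0002]]
[0.412, 0.149, 0.088] [258.2821 190.478 ]
[0.412, 0.149, 0] [257.8723 168.3544]
[0.448, 0.017, 0.088] [299.9725 298.0084]
[0.606, 0.077, 0.028] [409.7981 215.6371]
[0.6007, 0.0165, 0.028] [401.4902 255.827 ]
[0.395, 0.15, 0.044] [242.3777 178.4302]
[0.429, 0.147, 0.044] [273.7969 178.4007]
```

View pics/w1.png

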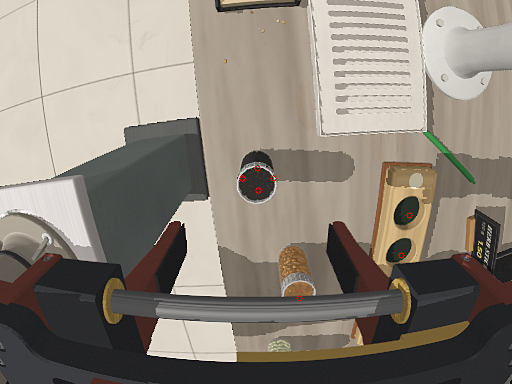

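```bash
python3 - <<'E'
from plant import env, eyes
from h import *
import cv2
np.set_printoptions(precision=4,suppress=True)
w=eyes.camera_params('wrist'); im=eyes.grab_frame('wrist')
o=env.get_obs();print(o['tool_pos'],w)
im=im[:,:,::-1].copy(); cv2.imwrite('pics/w2raw.png',im)
a=cv2.resize(im[140:310,225:425],None,fx=4,fy=3.5*4/3.5,interpolation=cv2.INTER_CUBIC)[:600]
for z,c,r in((.088,(0,0,255),.019),(.0,(0,255,0),.0165)):
  for C in((.412,.149),(.448,.017)):
    pts=[[C[0]+r*np.cos(q),C[1]+r*np.sin(q),z] for q in np.linspace(0,6.28,40)]
    for p in wproj(w,pts): cv2.circle(a,(int((p[0]-225)*4+2),int((p[1]-140)*4+2)),2,c,-1)
for C in((.6065,.0763),(.6007,.0165)):
    pts=[[C[0]+.024*np.cos(q),C[1]+.024*np.sin(q),.028] for q in np.linspace(0,6.28,40)]
    for p in wproj(w,pts): cv2.circle(a,(int((p[0]-225)*4+2),int((p[1]-140)*4+2)),2,(255,0,0),-1)
cv2.imwrite('pics/w2.png',a)
E
```

```text
[0.4105 0.1526 0.2096] {'fovy': 65.70646984690485, 'cx': 256.4180652206425, 'cy': 188.46264523764123, 'xyz': array([0.4173, 0.2363, 0.3549]), 'attitude': array([ 2.8327, -0.1233, -0.0197])}
```

View pics/w2.png

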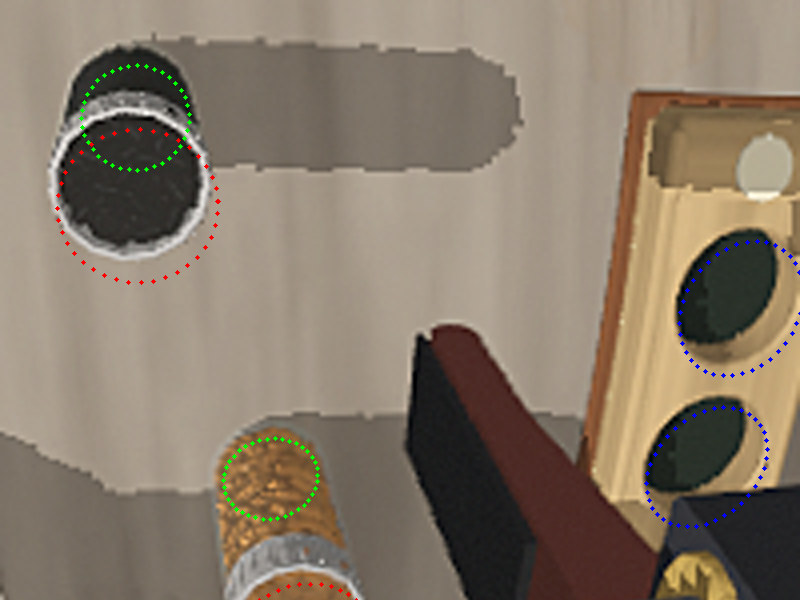

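```bash
python3 - <<'E'
from plant import env, eyes
from h import *
import cv2
np.set_printoptions(precision=4,suppress=True)
o=env.get_obs();T=o['tool_pos'];M=R.from_rotvec(o['orientation']);print(T)
w=eyes.camera_params('wrist');wi=eyes.grab_frame('wrist')[:,:,::-1].copy()
s=eyes.camera_params('scene'); im=eyes.grab_frame('scene')[:,:,::-1].copy()
cv2.imwrite('pics/s2full.png',im)
u0,v0=110,60
a=cv2.resize(im[v0:v0+140,u0:u0+150],None,fx=4,fy=4,interpolation=cv2.INTER_CUBIC)
pts=T+M.apply([[sx*x,.017,z] for sx in(1,-1) for x in(.044,.0575) for z in(.01,-.01)])
for p in proj(s,pts): cv2.circle(a,(int((p[0]-u0)*4+2),int((p[1]-v0)*4+2)),2,(0,0,255),-1)
for p in wproj(w,pts): cv2.circle(wi,(int(p[0]),int(p[1])),1,(0,255,0),-1)
cv2.imwrite('pics/s2.png',a); cv2.imwrite('pics/w3.png',wi)
E
```

```text
[0.4105 0.1526 0.2096]
```

View pics/s2.png

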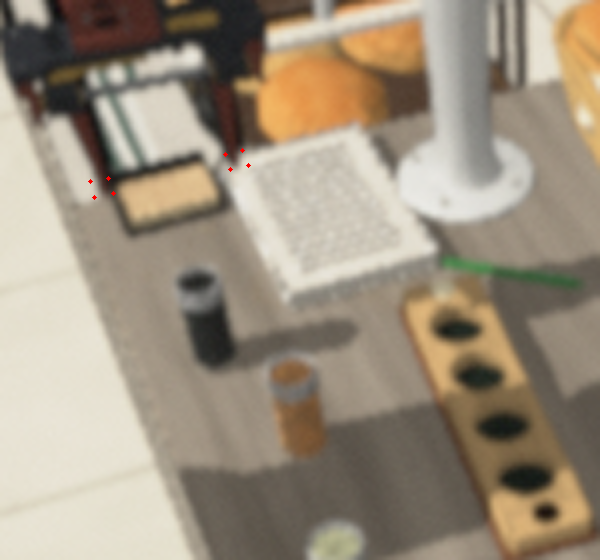

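View pics/w3.png

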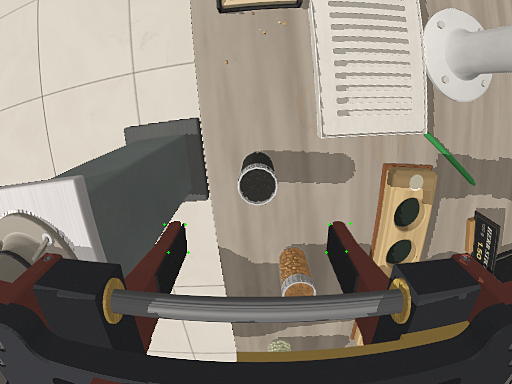

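```bash
python3 - <<'E'
from plant import env, eyes
from h import *
np.set_printoptions(precision=4,suppress=True)
w=eyes.camera_params('wrist')
g=lambda x,y:((x+.5)/4-.5+225,(y+.5)/4-.5+140)
print('dark lid',wat(w,*g(130,183),.088))
print('disc',wat(w,*g(765,165),.030))
print('stand corner',wat(w,*g(632,92),.0),wat(w,*g(655,108),.028))
t=eyes.camera_params('top');s=eyes.camera_params('scene')
# re-measure in scene from s2 zoom
q=lambda x,y:((x+.5)/4-.5+110,(y+.5)/4-.5+60)
print(at(s,*q(199,281),.088),at(s,*q(444,288),.03),at(s,*q(545,512),.03),at(s,*q(293,374),.088))
# fingertips mid in scene
print(at(s,*q(110,188),.193),at(s,*q(236,158),.193))
E
```

```text
dark lid [0.4104 0.1558 0.088 ]
disc [0.6089 0.1275 0.03  ]
stand corner [0.5734 0.1462 0.    ] [0.5691 0.1479 0.028 ]
[0.4121 0.1503 0.088 ] [0.6107 0.1231 0.03  ] [ 0.5845 -0.1459  0.03  ] [0.4474 0.0157 0.088 ]
[0.3654 0.1528 0.193 ] [0.4614 0.1493 0.193 ]
```

```bash
python3 -m creep '[[0,0,-0.1,0,0,0],[0,0,-0.2,0,0,0],[0,0,-0.3,0,0,0],[0,0,-0.4,0,0,0],[0,0,-0.48,0,0,0],[0,0,-0.53,0,0,0],[0,0,-0.55,0,0,0],[0,0,-0.55,0,0,0]]' 100
python3 - <<'E'
from plant import env, eyes
import cv2
cv2.imwrite('pics/w4.png',eyes.grab_frame('wrist')[:,:,::-1])
E
```

```text
time: 2.6
tool_pos: [0.41, 0.1517, 0.0437]
orientation: [-1.571, 0.069, -0.066]
force: [0.1, 0.5, 0.0]
grip_width: 1.001
```

View pics/w4.png

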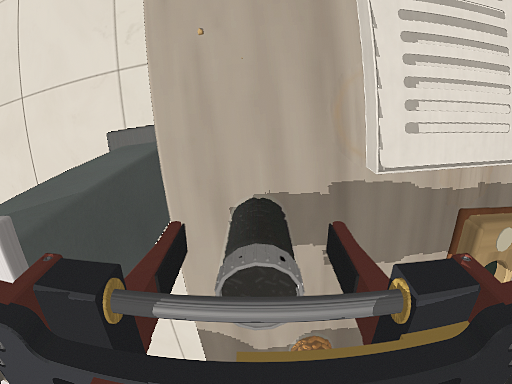

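```bash
python3 -m creep '[[0,0,0,0,0,0],[0,0,0,0,0,0],[0,0,0,0,0,0],[0,0,0,0,0,0],[0,0,0,0,0,0],[0,0,0,0,0,0]]' 30
python3 - <<'E'
from plant import env, eyes
from h import *
import cv2
np.set_printoptions(precision=4,suppress=True)
o=env.get_obs();T=o['tool_pos'];M=R.from_rotvec(o['orientation'])
w=eyes.camera_params('wrist');im=eyes.grab_frame('wrist')[:,:,::-1].copy()
q=np.linspace(0,6.28,60)
for off,c in((0,(0,0,255)),(.004,(0,255,0)),(-.004,(255,0,0))):
  C=T+[0,off,0]
  pts=np.stack([C[0]+.02*np.cos(q),C[1]+.02*np.sin(q),0*q+.005],-1)
  for p in wproj(w,pts): cv2.circle(im,(int(p[0]+.5),int(p[1]+.5)),0,c,-1)
a=cv2.resize(im[170:330,160:360],None,fx=4,fy=3.7,interpolation=cv2.INTER_NEAREST)
cv2.imwrite('pics/w5.png',a)
E
```

```text
time: 3.15
tool_pos: [0.4112, 0.1514, 0.045]
orientation: [-1.569, 0.069, -0.069]
force: [0.2, 0.5, -0.3]
grip_width: 0.584
```

View pics/w5.png

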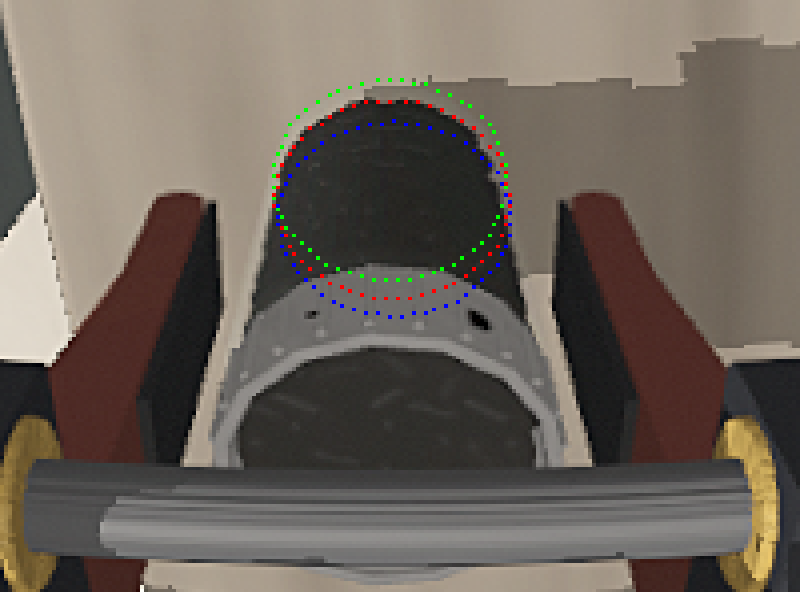

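```bash
python3 -m creep '[[0,0,0,0,0,0],[0,0,0,0,0,0],[0,0,0,0,0,0],[0,0,0,0,0,0],[0,0,0,0,0,0]]' 30
python3 -m creep '[[0,0,0.05,0,0,0],[0,0,0.1,0,0,0],[0,0,0.2,0,0,0],[0,0,0.32,0,0,0],[0,0,0.44,0,0,0],[0,0,0.44,0,0,0]]' 30
```

```text
time: 3.62
tool_pos: [0.4111, 0.1512, 0.0447]
orientation: [-1.57, 0.069, -0.069]
force: [-0.5, 0.1, 2.8]
grip_width: 0.443
time: 4.12
tool_pos: [0.4141, 0.1523, 0.1817]
orientation: [-1.564, 0.064, -0.075]
force: [2.2, 1.1, -1.6]
grip_width: 0.452
```

```bash
python3 -m creep '[[0.05,-0.07,0,0,0,0],[0.12,-0.17,0,0,0,0],[0.2,-0.28,0,0,0,0],[0.28,-0.39,0,0,0,0],[0.36,-0.5,0,0,0,0],[0.44,-0.62,0,0,0,0],[0.52,-0.73,0,0,0,0],[0.57,-0.81,0,0,0,0],[0.595,-0.843,0,0,0,0],[0.595,-0.843,0,0,0,0]]' 30
python3 -m creep '[[0,0,-0.1,0,0,0],[0,0,-0.2,0,0,0],[0,0,-0.27,0,0,0],[0,0,-0.29,0,0,0],[0,0,-0.29,0,0,0],[0,0,-0.29,0,0,0]]' 30
python3 - <<'E'
from plant import env, eyes
from h import *
import cv2
np.set_printoptions(precision=4,suppress=True)
o=env.get_obs();T=o['tool_pos'];print(T,o['joints'])
w=eyes.camera_params('wrist');im=eyes.grab_frame('wrist')[:,:,::-1].copy()
q=np.linspace(0,6.28,60)
for C,r,z,c in((T[:2],.02,T[2]-.044+.005,(0,0,255)),((.5895,-.102),.024,.028,(0,255,0)),((.595,-.043),.024,.028,(0,255,0)),((.6005,.017),.024,.028,(0,255,0))):
  pts=np.stack([C[0]+r*np.cos(q),C[1]+r*np.sin(q),0*q+z],-1)
  for p in wproj(w,pts): cv2.circle(im,(int(p[0]+.5),int(p[1]+.5)),0,c,-1)
a=cv2.resize(im[130:320,160:360],None,fx=4,fy=3.15,interpolation=cv2.INTER_NEAREST)
cv2.imwrite('pics/w6.png',a)
s=eyes.camera_params('scene');im=eyes.grab_frame('scene')[:,:,::-1]
cv2.imwrite('pics/s6.png',cv2.resize(im[80:230,140:300],None,fx=4,fy=4,interpolation=cv2.INTER_CUBIC))
E
```

```text
time: 4.95
tool_pos: [0.5899, -0.1052, 0.1756]
orientation: [-1.572, 0.073, -0.072]
force: [0.2, -0.3, -1.9]
grip_width: 0.445
time: 5.45
tool_pos: [0.5895, -0.1009, 0.09]
orientation: [-1.569, 0.069, -0.068]
force: [0.2, -0.5, -1.5]
grip_width: 0.445
[ 0.5895 -0.1009  0.09  ] [-0.3297  0.588   0.5352  1.892  -0.4172  0.7738  0.3484]
```

View pics/w6.png

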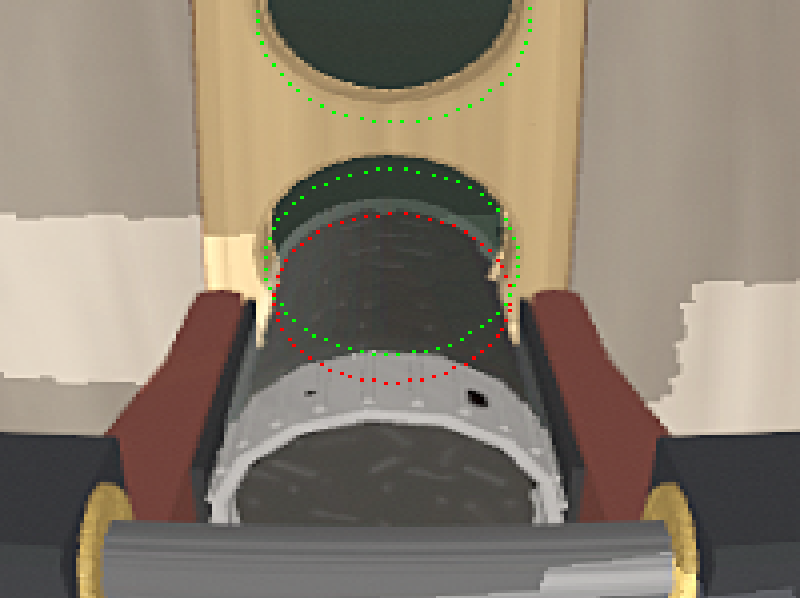

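View pics/s6.png

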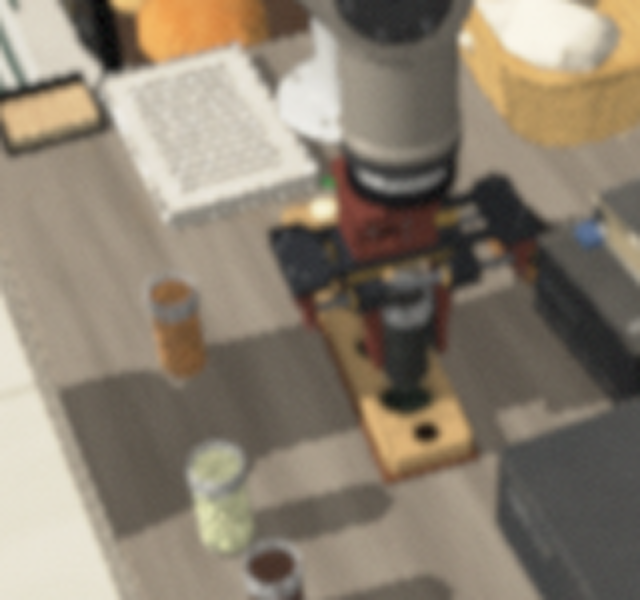

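```bash
python3 - <<'E'
from plant import env, eyes
from h import *
import cv2
np.set_printoptions(precision=4,suppress=True)
o=env.get_obs();T=o['tool_pos'];print(T)
w=eyes.camera_params('wrist')
im=eyes.grab_frame('wrist')[:,:,::-1].copy();cv2.imwrite('pics/w7raw.png',im)
cv2.imwrite('pics/w7.png',cv2.resize(im[165:255,215:305],None,fx=6.6,fy=6.6,interpolation=cv2.INTER_NEAREST))
g=lambda x,y:(160+x/4-.5,130+y/3.15-.5)
for z in(.046,.051):print('jar edge',wat(w,*g(390,197),z),wat(w,*g(390,211),z))
print('rim far',wat(w,*g(390,154),.028)); print('next near',wat(w,*g(390,103),.028))
print('stand edges',wat(w,*g(200,100),.028),wat(w,*g(582,100),.028))
E
```

```text
[ 0.5905 -0.1014  0.0911]
jar edge [ 0.592  -0.0799  0.046 ] [ 0.5918 -0.083   0.046 ]
jar edge [ 0.5922 -0.0782  0.051 ] [ 0.5919 -0.0813  0.051 ]
rim far [ 0.5925 -0.0754  0.028 ]
next near [ 0.5936 -0.0633  0.028 ]
stand edges [ 0.5595 -0.0594  0.028 ] [ 0.6282 -0.0655  0.028 ]
```

View pics/w7.png

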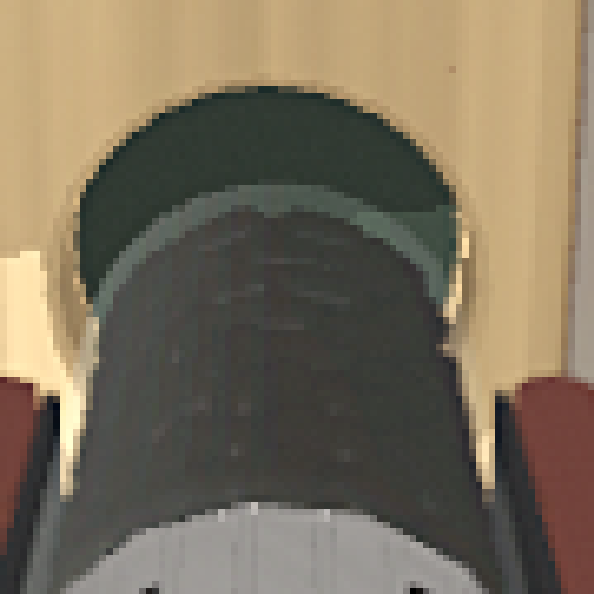

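```bash
python3 -m creep '[[0,-0.003,-0.02,0,0,0],[0,-0.003,-0.04,0,0,0],[0,-0.003,-0.06,0,0,0],[0,-0.003,-0.08,0,0,0],[0,-0.003,-0.095,0,0,0],[0,-0.003,-0.105,0,0,0],[0,-0.003,-0.11,0,0,0],[0,-0.003,-0.11,0,0,0]]' 30
```

```text
time: 6.27
tool_pos: [0.5892, -0.1026, 0.0568]
orientation: [-1.569, 0.07, -0.069]
force: [-2.2, 0.9, 3.1]
grip_width: 0.446
```

```bash
python3 -m creep '[[0,-0.003,0,0,0,0],[0,0,0,0,0,0],[0,0,0,0,0,0],[0,0,0,0,0,0]]' 65
python3 -m creep '[[0,0,0.04,0,0,0],[0,0,0.1,0,0,0],[0,0,0.2,0,0,0],[0,0,0.32,0,0,0],[0,0,0.42,0,0,0]]' 70
python3 - <<'E'
from plant import env, eyes
import cv2
im=eyes.grab_frame('scene')[:,:,::-1]
cv2.imwrite('pics/s8.png',cv2.resize(im[80:230,140:300],None,fx=4,fy=4,interpolation=cv2.INTER_CUBIC))
E
```

```text
time: 6.6
tool_pos: [0.5898, -0.1026, 0.0567]
orientation: [-1.57, 0.069, -0.069]
force: [-0.1, 0.2, 0.3]
grip_width: 0.644
time: 7.02
tool_pos: [0.5896, -0.103, 0.1854]
orientation: [-1.57, 0.069, -0.07]
force: [1.1, -0.3, 0.1]
grip_width: 0.696
```

View pics/s8.png

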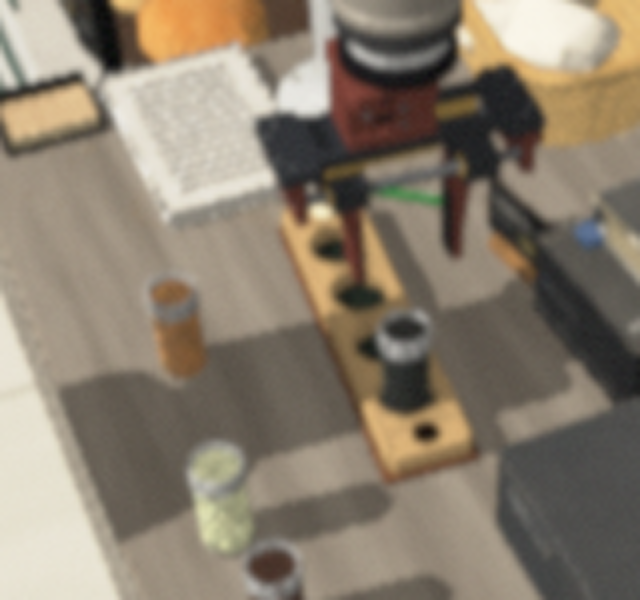

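```bash
python3 -m creep '[[-0.08,-0.07,0,0,0,0],[-0.18,-0.165,0,0,0,0],[-0.28,-0.26,0,0,0,0],[-0.38,-0.35,0,0,0,0],[-0.47,-0.44,0,0,0,0],[-0.538,-0.5,0,0,0,0],[-0.538,-0.5,0,0,0,0],[-0.538,-0.5,0,0,0,0]]' 95
python3 -m creep '[[0,0,-0.1,0,0,0],[0,0,-0.2,0,0,0],[0,0,-0.2,0,0,0]]' 95
python3 - <<'E'
from plant import env, eyes
import cv2
im=eyes.grab_frame('wrist')[:,:,::-1]
cv2.imwrite('pics/w9.png',im)
E
```

```text
time: 7.73
tool_pos: [0.4271, -0.2539, 0.1834]
orientation: [-1.569, 0.071, -0.073]
force: [0.9, 0.6, -0.4]
grip_width: 0.948
time: 7.98
tool_pos: [0.4269, -0.25, 0.1191]
orientation: [-1.568, 0.072, -0.062]
force: [0.4, 0.7, -0.3]
grip_width: 0.949
```

View pics/w9.png

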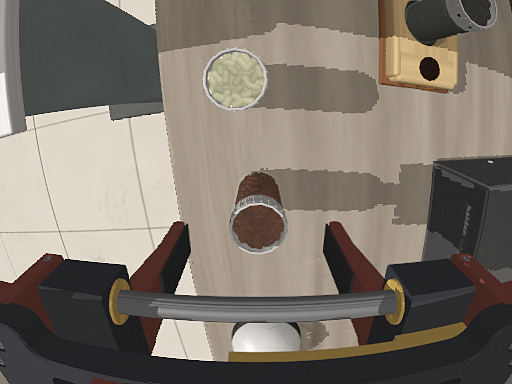

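```bash
python3 -m creep '[[0,0,-0.08,0,0,0],[0,0,-0.16,0,0,0],[0,0,-0.22,0,0,0],[0,0,-0.25,0,0,0],[0,0,-0.26,0,0,0],[0,0,-0.26,0,0,0]]' 95
python3 - <<'E'
from plant import env, eyes
from h import *
import cv2
o=env.get_obs();T=o['tool_pos']
w=eyes.camera_params('wrist');im=eyes.grab_frame('wrist')[:,:,::-1].copy()
q=np.linspace(0,6.28,60)
for off,c in((0,(0,0,255)),(.004,(0,255,0)),(-.004,(255,0,0))):
  C=T+[0,off,0]
  pts=np.stack([C[0]+.02*np.cos(q),C[1]+.02*np.sin(q),0*q+.005],-1)
  for p in wproj(w,pts): cv2.circle(im,(int(p[0]+.5),int(p[1]+.5)),0,c,-1)
cv2.imwrite('pics/w10.png',cv2.resize(im[170:330,160:360],None,fx=4,fy=3.7,interpolation=cv2.INTER_NEAREST))
E
```

```text
time: 8.53
tool_pos: [0.4289, -0.2526, 0.0453]
orientation: [-1.57, 0.068, -0.069]
force: [0.5, -0.1, 0.8]
grip_width: 0.952
```

View pics/w10.png

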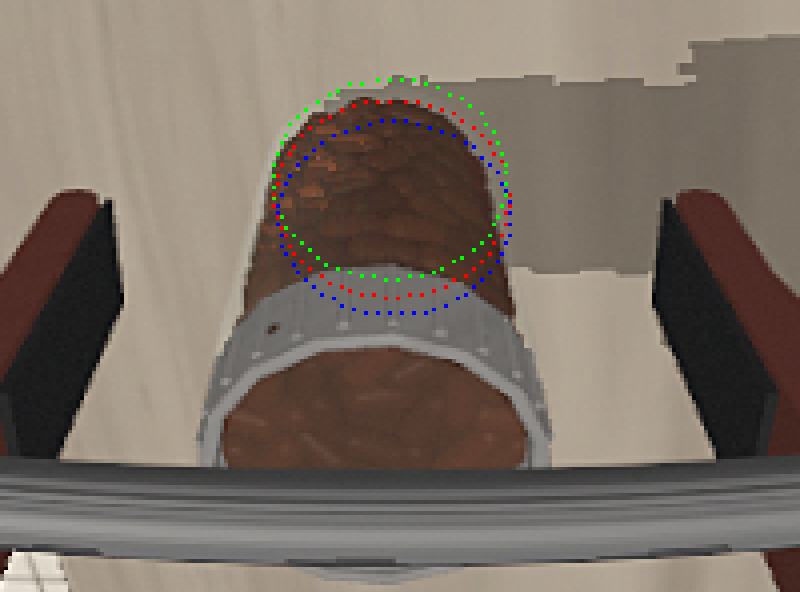

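```bash
python3 -m creep '[[-0.006,0,0,0,0,0],[-0.006,0,0,0,0,0],[-0.006,0,0,0,0,0],[-0.006,0,0,0,0,0],[-0.006,0,0,0,0,0],[-0.006,0,0,0,0,0],[-0.006,0,0,0,0,0],[-0.006,0,0,0,0,0],[-0.006,0,0,0,0,0],[-0.006,0,0,0,0,0]]' 30
python3 -m creep '[[0,0,0.0,0,0,0],[0,0,0.05,0,0,0],[0,0,0.1,0,0,0],[0,0,0.2,0,0,0],[0,0,0.32,0,0,0],[0,0,0.44,0,0,0],[0,0,0.44,0,0,0]]' 30
```

```text
time: 9.42
tool_pos: [0.4265, -0.2527, 0.0447]
orientation: [-1.57, 0.069, -0.069]
force: [-0.4, 0.6, 0.8]
grip_width: 0.448
time: 10.0
tool_pos: [0.4289, -0.2547, 0.1819]
orientation: [-1.572, 0.063, -0.077]
force: [1.2, 0.2, -1.1]
grip_width: 0.45
```

```bash
python3 -m creep '[[0.06,0.07,0,0,0,0],[0.13,0.16,0,0,0,0],[0.21,0.26,0,0,0,0],[0.29,0.36,0,0,0,0],[0.37,0.46,0,0,0,0],[0.45,0.56,0,0,0,0],[0.52,0.65,0,0,0,0],[0.562,0.7,0,0,0,0],[0.562,0.7,0,0,0,0],[0.562,0.7,0,0,0,0]]' 30
python3 -m creep '[[0,0,-0.1,0,0,0],[0,0,-0.2,0,0,0],[0,0,-0.27,0,0,0],[0,0,-0.29,0,0,0],[0,0,-0.29,0,0,0],[0,0,-0.29,0,0,0]]' 30
python3 - <<'E'
from plant import env, eyes
from h import *
import cv2
o=env.get_obs();print(o['tool_pos'])
im=eyes.grab_frame('wrist')[:,:,::-1].copy();cv2.imwrite('pics/w11raw.png',im)
cv2.imwrite('pics/w11.png',cv2.resize(im[165:255,215:305],None,fx=6.6,fy=6.6,interpolation=cv2.INTER_NEAREST))
E
```

```text
time: 10.83
tool_pos: [0.5946, -0.0416, 0.1753]
orientation: [-1.57, 0.069, -0.066]
force: [-0.1, -1.6, -1.9]
grip_width: 0.447
time: 11.33
tool_pos: [0.5947, -0.0439, 0.0903]
orientation: [-1.57, 0.07, -0.071]
force: [-0.4, -0.1, -0.7]
grip_width: 0.448
[ 0.59474998 -0.04394929  0.09026184]
```

View pics/w11.png

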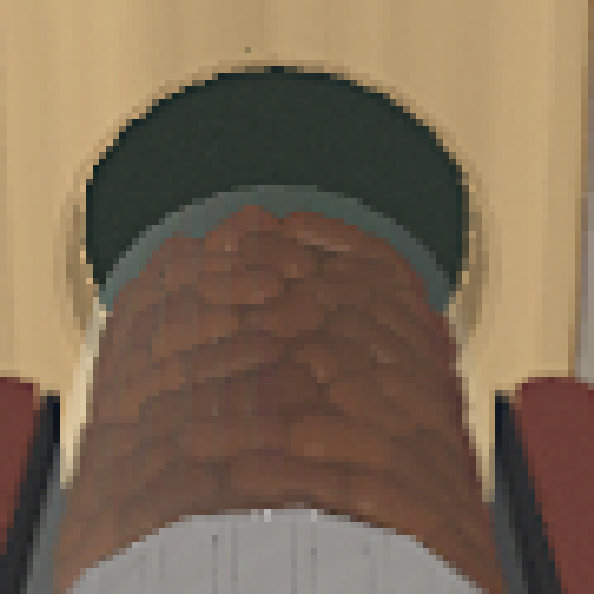

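```bash
python3 -m creep '[[0.001,0.004,-0.02,0,0,0],[0.001,0.004,-0.04,0,0,0],[0.001,0.004,-0.06,0,0,0],[0.001,0.004,-0.08,0,0,0],[0.001,0.004,-0.095,0,0,0],[0.001,0.004,-0.105,0,0,0],[0.001,0.004,-0.11,0,0,0],[0.001,0.004,-0.11,0,0,0]]' 30
```

```text
time: 12.05
tool_pos: [0.5951, -0.0415, 0.0568]
orientation: [-1.569, 0.07, -0.069]
force: [-1.6, -0.0, 1.3]
grip_width: 0.452
```

```bash
python3 -m creep '[[0,0,-0.003,0,0,0],[0,0,-0.003,0,0,0],[0,0,-0.003,0,0,0],[0,0,-0.003,0,0,0],[0,0,-0.003,0,0,0]]' 65
python3 -m creep '[[0,0,0.04,0,0,0],[0,0,0.1,0,0,0],[0,0,0.2,0,0,0],[0,0,0.32,0,0,0],[0,0,0.42,0,0,0]]' 70
python3 -m creep '[[-0.1,-0.06,0,0,0,0],[-0.2,-0.13,0,0,0,0],[-0.3,-0.2,0,0,0,0],[-0.4,-0.27,0,0,0,0],[-0.5,-0.34,0,0,0,0],[-0.575,-0.387,0,0,0,0],[-0.575,-0.387,0,0,0,0],[-0.575,-0.387,-0.1,0,0,0],[-0.575,-0.387,-0.2,0,0,0],[-0.575,-0.387,-0.2,0,0,0]]' 95
python3 - <<'E'
from plant import env, eyes
import cv2
im=eyes.grab_frame('wrist')[:,:,::-1]
cv2.imwrite('pics/w12.png',im)
im=eyes.grab_frame('scene')[:,:,::-1]
cv2.imwrite('pics/s12.png',cv2.resize(im[80:230,140:300],None,fx=4,fy=4,interpolation=cv2.INTER_CUBIC))
E
```

```text
time: 12.47
tool_pos: [0.5953, -0.0414, 0.0558]
orientation: [-1.57, 0.069, -0.069]
force: [-0.4, -0.2, -0.7]
grip_width: 0.65
time: 12.88
tool_pos: [0.5953, -0.0419, 0.1845]
orientation: [-1.57, 0.069, -0.07]
force: [0.5, 0.7, 0.2]
grip_width: 0.698
time: 13.72
tool_pos: [0.4207, -0.1565, 0.119]
orientation: [-1.569, 0.073, -0.064]
force: [-1.6, 0.2, -0.3]
grip_width: 0.951
```

View pics/w12.png

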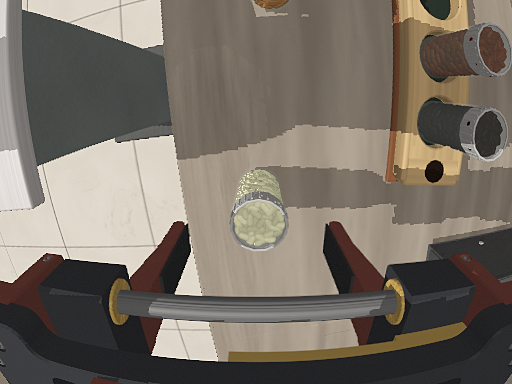

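View pics/s12.png

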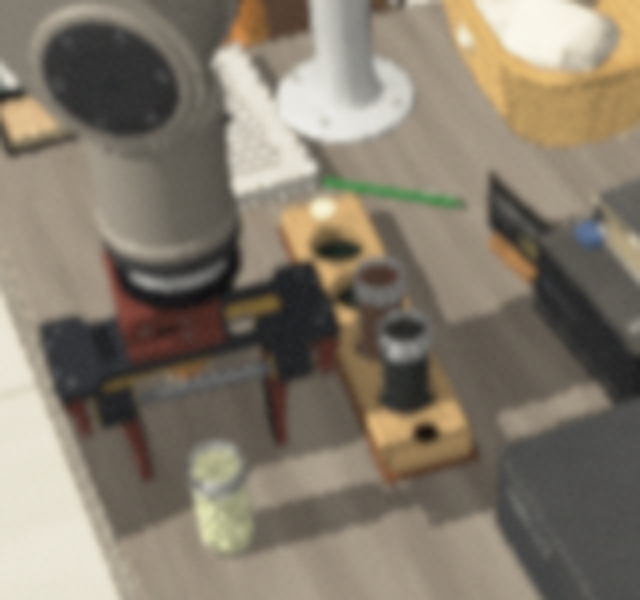

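```bash
python3 -m creep '[[0,0,-0.08,0,0,0],[0,0,-0.16,0,0,0],[0,0,-0.22,0,0,0],[0,0,-0.25,0,0,0],[0,0,-0.257,0,0,0],[0,0,-0.257,0,0,0]]' 95
python3 -m creep '[[0,0,0,0,0,0],[0,0,0,0,0,0],[0,0,0,0,0,0],[0,0,0,0,0,0],[0,0,0,0,0,0],[0,0,0,0,0,0],[0,0,0,0,0,0],[0,0,0,0,0,0],[0,0,0,0,0,0],[0,0,0,0,0,0]]' 30
python3 -m creep '[[0,0,0.0,0,0,0],[0,0,0.05,0,0,0],[0,0,0.1,0,0,0],[0,0,0.2,0,0,0],[0,0,0.32,0,0,0],[0,0,0.44,0,0,0],[0,0,0.44,0,0,0],[0,0,0.44,0,0,0]]' 30
```

```text
time: 14.32
tool_pos: [0.4236, -0.1577, 0.0455]
orientation: [-1.57, 0.068, -0.07]
force: [-0.3, 1.3, -0.1]
grip_width: 0.948
time: 15.15
tool_pos: [0.4226, -0.1575, 0.0447]
orientation: [-1.569, 0.069, -0.069]
force: [-0.6, 0.4, 2.6]
grip_width: 0.453
time: 15.82
tool_pos: [0.4239, -0.1573, 0.1778]
orientation: [-1.569, 0.065, -0.072]
force: [0.1, -0.2, -3.0]
grip_width: 0.45
```

```bash
python3 -m creep '[[0.07,0.08,0,0,0,0],[0.14,0.18,0,0,0,0],[0.22,0.28,0,0,0,0],[0.3,0.38,0,0,0,0],[0.38,0.48,0,0,0,0],[0.46,0.58,0,0,0,0],[0.54,0.69,0,0,0,0],[0.6,0.77,0,0,0,0],[0.612,0.785,0,0,0,0],[0.612,0.785,0,0,0,0]]' 30
python3 -m creep '[[0,0,-0.1,0,0,0],[0,0,-0.2,0,0,0],[0,0,-0.27,0,0,0],[0,0,-0.29,0,0,0],[0,0,-0.29,0,0,0],[0,0,-0.29,0,0,0]]' 30
python3 - <<'E'
from plant import env, eyes
from h import *
import cv2
o=env.get_obs();print(o['tool_pos'])
im=eyes.grab_frame('wrist')[:,:,::-1].copy();cv2.imwrite('pics/w13raw.png',im)
cv2.imwrite('pics/w13.png',cv2.resize(im[165:255,215:305],None,fx=6.6,fy=6.6,interpolation=cv2.INTER_NEAREST))
E
```

```text
time: 16.65
tool_pos: [0.6061, 0.0806, 0.1736]
orientation: [-1.571, 0.068, -0.063]
force: [-0.7, -0.1, -1.6]
grip_width: 0.452
time: 17.15
tool_pos: [0.6061, 0.0766, 0.0898]
orientation: [-1.57, 0.071, -0.07]
force: [-0.1, 0.1, -2.0]
grip_width: 0.453
[0.60605405 0.07658346 0.0898141 ]
```

View pics/w13.png

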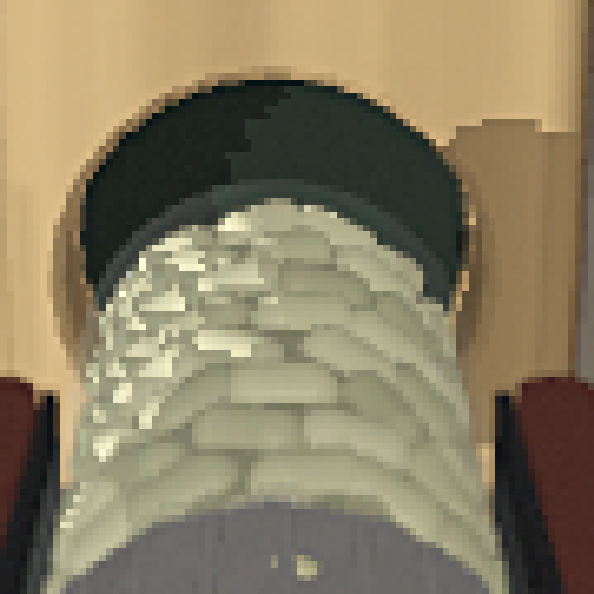

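```bash
python3 -m creep '[[0,-0.002,-0.02,0,0,0],[0,-0.002,-0.04,0,0,0],[0,-0.002,-0.06,0,0,0],[0,-0.002,-0.08,0,0,0],[0,-0.002,-0.095,0,0,0],[0,-0.002,-0.105,0,0,0],[0,-0.002,-0.11,0,0,0],[0,-0.002,-0.11,0,0,0]]' 30
```

```text
time: 17.87
tool_pos: [0.6062, 0.0774, 0.0568]
orientation: [-1.569, 0.07, -0.069]
force: [-1.4, -0.1, 0.9]
grip_width: 0.452
```

```bash
python3 -m creep '[[0,0,-0.002,0,0,0],[0,0,-0.002,0,0,0],[0,0,-0.002,0,0,0],[0,0,-0.002,0,0,0],[0,0,-0.002,0,0,0]]' 65
python3 -m creep '[[0,0,0.04,0,0,0],[0,0,0.1,0,0,0],[0,0,0.2,0,0,0],[0,0,0.32,0,0,0],[0,0,0.42,0,0,0]]' 70
python3 -m creep '[[-0.1,-0.04,0,0,0,0],[-0.2,-0.08,0,0,0,0],[-0.3,-0.12,0,0,0,0],[-0.4,-0.16,0,0,0,0],[-0.5,-0.19,0,0,0,0],[-0.527,-0.2,0,0,0,0],[-0.527,-0.2,0,0,0,0],[-0.527,-0.2,-0.1,0,0,0],[-0.527,-0.2,-0.2,0,0,0],[-0.527,-0.2,-0.2,0,0,0]]' 95
python3 - <<'E'
from plant import env, eyes
import cv2
im=eyes.grab_frame('wrist')[:,:,::-1]
cv2.imwrite('pics/w14.png',im)
E
```

```text
time: 18.28
tool_pos: [0.6066, 0.0774, 0.0561]
orientation: [-1.57, 0.069, -0.069]
force: [-0.4, 0.2, -0.5]
grip_width: 0.653
time: 18.7
tool_pos: [0.6065, 0.077, 0.1848]
orientation: [-1.57, 0.069, -0.07]
force: [1.0, 1.0, 0.1]
grip_width: 0.702
time: 19.53
tool_pos: [0.4473, 0.0178, 0.1191]
orientation: [-1.572, 0.072, -0.064]
force: [-1.1, 0.6, 0.2]
grip_width: 0.953
```

View pics/w14.png

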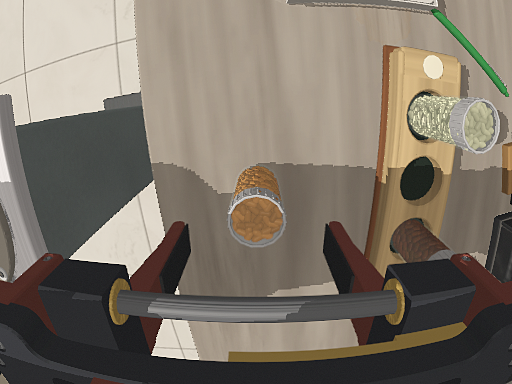

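```bash
python3 -m creep '[[0,0.005,-0.08,0,0,0],[0,0.005,-0.16,0,0,0],[0,0.005,-0.22,0,0,0],[0,0.005,-0.25,0,0,0],[0,0.005,-0.257,0,0,0],[0,0.005,-0.257,0,0,0]]' 95
python3 -m creep '[[0,0,0,0,0,0],[0,0,0,0,0,0],[0,0,0,0,0,0],[0,0,0,0,0,0],[0,0,0,0,0,0],[0,0,0,0,0,0],[0,0,0,0,0,0],[0,0,0,0,0,0],[0,0,0,0,0,0],[0,0,0,0,0,0]]' 30
python3 -m creep '[[0,0,0.0,0,0,0],[0,0,0.05,0,0,0],[0,0,0.1,0,0,0],[0,0,0.2,0,0,0],[0,0,0.32,0,0,0],[0,0,0.44,0,0,0],[0,0,0.44,0,0,0],[0,0,0.44,0,0,0]]' 30
```

```text
time: 20.08
tool_pos: [0.4493, 0.019, 0.0457]
orientation: [-1.569, 0.069, -0.07]
force: [-0.2, 0.6, 0.0]
grip_width: 0.949
time: 20.92
tool_pos: [0.4481, 0.019, 0.045]
orientation: [-1.569, 0.069, -0.069]
force: [-1.4, 0.5, 3.9]
grip_width: 0.451
time: 21.58
tool_pos: [0.4493, 0.0194, 0.1782]
orientation: [-1.567, 0.066, -0.071]
force: [-0.5, 0.8, -2.3]
grip_width: 0.454
```

```bash
python3 -m creep '[[0.06,0,0,0,0,0],[0.15,0,0,0,0,0],[0.25,0,0,0,0,0],[0.35,0,0,0,0,0],[0.44,0,0,0,0,0],[0.49,-0.003,0,0,0,0],[0.508,-0.003,0,0,0,0],[0.508,-0.003,0,0,0,0],[0.508,-0.003,0,0,0,0]]' 30
python3 -m creep '[[0,0,-0.1,0,0,0],[0,0,-0.2,0,0,0],[0,0,-0.27,0,0,0],[0,0,-0.29,0,0,0],[0,0,-0.29,0,0,0],[0,0,-0.29,0,0,0]]' 30
python3 - <<'E'
from plant import env, eyes
from h import *
import cv2
o=env.get_obs();print(o['tool_pos'])
im=eyes.grab_frame('wrist')[:,:,::-1].copy();cv2.imwrite('pics/w15raw.png',im)
cv2.imwrite('pics/w15.png',cv2.resize(im[165:255,215:305],None,fx=6.6,fy=6.6,interpolation=cv2.INTER_NEAREST))
E
```

```text
time: 22.33
tool_pos: [0.599, 0.0176, 0.1753]
orientation: [-1.57, 0.072, -0.067]
force: [-0.0, -0.8, -2.0]
grip_width: 0.451
time: 22.83
tool_pos: [0.6004, 0.0179, 0.0907]
orientation: [-1.57, 0.069, -0.069]
force: [0.3, 0.1, -0.7]
grip_width: 0.454
[0.60039865 0.01785581 0.09068719]
```

View pics/w15.png

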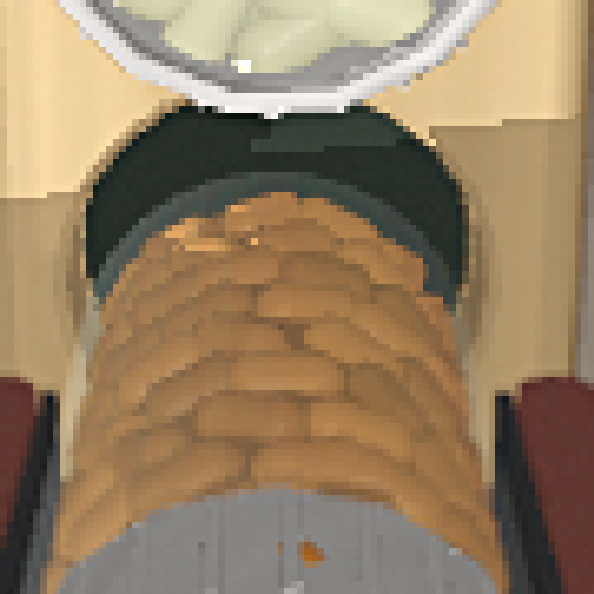

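```bash
python3 -m creep '[[0,-0.006,-0.02,0,0,0],[0,-0.006,-0.04,0,0,0],[0,-0.006,-0.06,0,0,0],[0,-0.006,-0.08,0,0,0],[0,-0.006,-0.095,0,0,0],[0,-0.006,-0.105,0,0,0],[0,-0.006,-0.11,0,0,0],[0,-0.006,-0.11,0,0,0]]' 30
```

```text
time: 23.55
tool_pos: [0.6004, 0.0161, 0.0571]
orientation: [-1.569, 0.07, -0.069]
force: [-1.4, 0.7, 1.5]
grip_width: 0.449
```

Seated as before; release, lift and back off so all cameras see the stand.

```bash
python3 -m creep '[[0,0,-0.002,0,0,0],[0,0,-0.002,0,0,0],[0,0,-0.002,0,0,0],[0,0,-0.002,0,0,0],[0,0,-0.002,0,0,0]]' 65
python3 -m creep '[[0,0,0.04,0,0,0],[0,0,0.1,0,0,0],[0,0,0.2,0,0,0],[0,0,0.32,0,0,0],[0,0,0.44,0,0,0],[0,0,0.55,0,0,0]]' 70
python3 -m creep '[[-0.1,-0.06,0,0,0,0],[-0.2,-0.15,0,0,0,0],[-0.3,-0.25,0,0,0,0],[-0.35,-0.36,0,0,0,0],[-0.38,-0.48,0,0,0,0],[-0.4,-0.6,0,0,0,0],[-0.4,-0.7,0,0,0,0],[-0.4,-0.8,0,0,0,0],[-0.4,-0.8,0,0,0,0],[-0.4,-0.8,0,0,0,0]]' 70
python3 - <<'E'
from plant import env, eyes
from h import *
import cv2
np.set_printoptions(precision=4,suppress=True)
t=eyes.camera_params('top');im=eyes.grab_frame('top')[:,:,::-1].copy();cv2.imwrite('pics/t16full.png',im)
a=cv2.resize(im[150:220,130:270],None,fx=5.5,fy=5.5,interpolation=cv2.INTER_CUBIC)
q=np.linspace(0,6.28,50)
for y in(-.09,-.03,.03,.09):
  C=np.array([.5978,-.0125])+y*np.array([.0906,.9959])
  for p in proj(t,np.stack([C[0]+.019*np.cos(q),C[1]+.019*np.sin(q),0*q+.1],-1)): cv2.circle(a,(int((p[0]-130+.5)*5.5),int((p[1]-150+.5)*5.5)),1,(0,0,255),-1)
cv2.imwrite('pics/t16.png',a)
im=eyes.grab_frame('scene')[:,:,::-1]
cv2.imwrite('pics/s16f.png',im)
cv2.imwrite('pics/s16.png',cv2.resize(im[100:220,170:300],None,fx=4.9,fy=4.9,interpolation=cv2.INTER_CUBIC))
E
```

```text
time: 23.97
tool_pos: [0.6008, 0.0162, 0.0564]
orientation: [-1.57, 0.069, -0.069]
force: [-1.1, -0.9, 0.9]
grip_width: 0.651
time: 24.47
tool_pos: [0.6006, 0.0157, 0.2243]
orientation: [-1.57, 0.069, -0.071]
force: [1.2, 1.2, 0.1]
grip_width: 0.7
time: 25.3
tool_pos: [0.48, -0.2258, 0.2221]
orientation: [-1.57, 0.072, -0.073]
force: [-0.5, 0.1, 0.6]
grip_width: 0.699
```

View pics/t16.png

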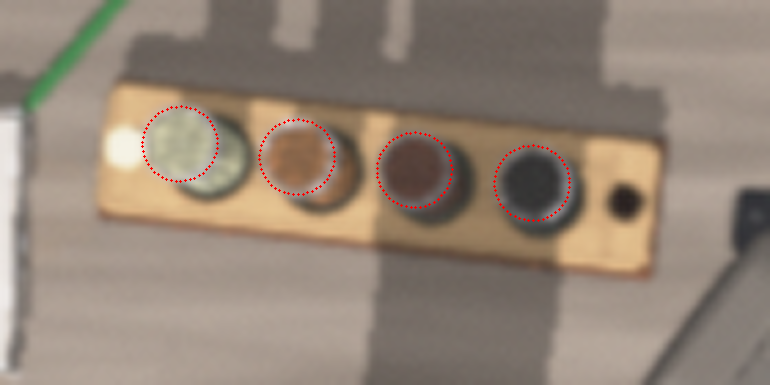

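View pics/s16.png

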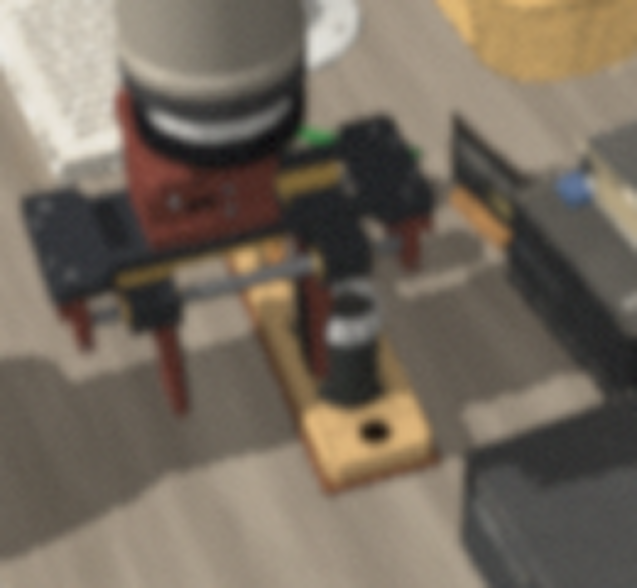

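View pics/s16f.png

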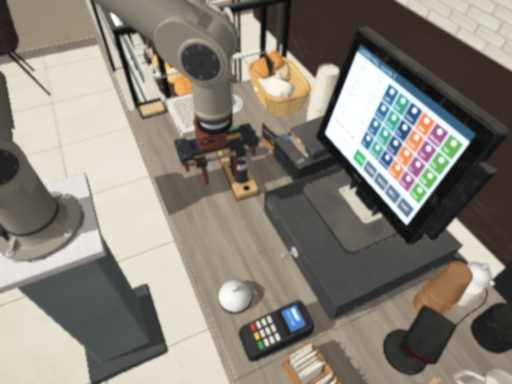

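```bash
python3 -c "
from plant import env
o=env.get_obs();print(o['force'],abs(o['qvel']).max());env.finish_job()"
```

```text
[ 1.11272923  0.67057672 -0.53716675] 0.019468563411732878
the job is handed in; nothing more can be done
```

All four jars are in the wells in roast order: unroasted next to the cream disc, then light, medium, and dark next to the black disc. I handed the job in at about 25 s on the robot's clock, with the arm clear of everything.

- **Seating:** In the final top picture, each lid sits within about 2 mm of where a fully seated, upright jar's lid should appear. The wrist force showed light contact of a few newtons as each jar touched the floor of its well.
- **Bell, terminal and price card:** The arm did not go near the bell or the card terminal, and both look unmoved in the final scene picture. The price card looks unmoved too. I judged these by eye and did not measure them.
- **Checks that disagreed:** From high up, the wrist camera put things about 4–6 mm further towards +y than the other two cameras. I went by the other two and lined each jar up with its well in the close-up wrist view before lowering it.
- **Gaps in the final check:** In the last scene picture the arm hid all but the dark jar, so the final position check rests on the top camera. For the light jar, the far edge of its well was hidden, so I estimated its last sideways correction.

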